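# Roll the bottom-bracket shell up the gutter to its stop and swing the keeper behind it

## Task

Push the steel bottom-bracket shell up the sloping wooden gutter until it drops over the small step and sits against the blue stop, then push the red keeper bar round until it lies square across the gutter behind the shell, so that it cannot roll back. Only push them: do not lift the shell, and leave the bell, grip, spanner and axle where they are. Finish with the robot clear of everything.

Things in the scene. Friction and masses are not known exactly. Their poses are not given: they have to be found in the camera images.
- gutter: Fixed pine gutter, 230 mm long (its x, pointing uphill), 96 mm wide; channel 76 mm wide inside. Origin: centre of its footprint on the bench; y to the left looking uphill, z up. Low lip at x -115 to -105 mm, 20 mm above the bench. Channel floor rises straight from 14 mm height at x -105 to 35 mm at x 65. Side walls 10 mm thick, 12 mm above the floor along the ramp.
- seat (a point): Fixed point: where the shell's centre lies when seated touching the stop (x 81, y 0, z 50 mm in the gutter's frame). After the ramp's end at x 65 a 5 mm step drops to the level seat, floor 30 mm above the bench, x 65 to 101; then the blue stop, x 101 to 115, 62 mm high, full width. Walls beside the seat are 48 mm high.
- shell: Loose steel bottom-bracket shell: a roller 40 mm in diameter, 68 mm long, about 0.25 kg, lying across the gutter. Origin at its centre; y is its length. Starts at rest on the ramp against the low lip (centre about x -93, z 36 mm in the gutter's frame). It rolls back when let go on the ramp and stays once dropped in the seat.
- keeper (a joint): Red bar 80 x 6 mm, 20 mm high (50 to 70 mm above the bench), turning level on a pin at x 52, y -43 mm of the gutter's frame (right wall). Rad: 0 = points downhill along the wall, negative = outward, 1.57 = square across the channel, at its end stop. Starts -0.5 to 0.1; light friction (0.4 N at the tip), stays where left. Square across it clears a seated shell by 2 to 6 mm.
- keeper_tip (a point): Free end of the keeper bar, half-way up its height, 80 mm from the pin; it moves with the bar.
- bell: Bystander: chrome bell, 54 mm across, 34 mm high, in the wooden drawer (an open wooden drawer 210 by 160 mm, 55 mm high, on the bench to the robot's right). Origin: centre of its underside.
- grip: Bystander: black rubber grip, 105 mm long, 30 mm thick, lying in the drawer. Origin: centre of its underside.
- spanner: Bystander: green steel cone spanner, about 170 mm long, lying flat on the bench beyond the gutter. Origin: its middle, underside.
- axle: Bystander: galvanised pedal axle, about 100 mm long, 20 mm high, lying on the bench beyond the gutter's high end. Origin: near its middle, underside.
There are look-alikes about, which are no part of the job. Leave any turquoise look-alike of the shell alone.

How it is judged (in metres and radians):
On the way:
1. the shell sits in the seat at the stop, with the keeper still open (x of shell in the frame of gutter above 0.074 m and z of shell in the frame of gutter below 0.053 m and value of joint keeper below 0.9 rad), for 0.2 s.
At the end, for the whole second after the job is handed in: The shell rests in the seat at the stop (within 7 mm of touching it along the gutter, within 3 mm of seat height) and is still, the keeper is turned to at least 1.35 rad (square across is 1.57), and the bell, grip, spanner and axle are within 20 mm of where they started (x of shell in the frame of gutter between 0.074 and 0.085 m and z of shell in the frame of gutter between 0.047 and 0.053 m and linear speed of shell below 0.02 m/s and value of joint keeper above 1.35 rad and distance of each of bell, grip, spanner, axle from where it was at the start of the episode below 0.02 m).
It fails at once if the shell is lifted off the gutter (z of shell in the frame of gutter above 0.068 m or (x of shell in the frame of gutter below -0.02 m and z of shell in the frame of gutter above 0.06 m)).
It fails at once if the shell leaves the gutter (z of shell in the frame of gutter below 0.025 m or y of shell in the frame of gutter above 0.03 m or y of shell in the frame of gutter below -0.03 m).
It fails at once if a bystander is pushed or moved (distance of any of bell, grip, spanner, axle from where it was at the start of the episode above 0.02 m).
It also fails if it takes over 56 s, if anything falls off the work surface, if the arm or the gripper's body presses on something with over 40 N, if the wrist force passes 120 N, or if a joint passes its speed limit or range.

## Robot

A 6-joint arm with a two-finger parallel gripper is mounted at the origin on the work surface. World frame = base frame: x ahead of the robot, y to its left, z up, the work surface at z = 0. Lengths are in m, angles in degrees, forces in N, time in s.
With the tool pointing down it reaches from about 0.4 to 0.825 m from the base axis. Payload 7 kg.
Tool frame: the origin (TCP) lies midway between the tips of the shut fingers; the grasp point (between the pads) lies r.grip_depth behind it (r.grip_depth is the distance from the TCP to the grasp point, in m); z points along the fingers, y is the direction in which the jaws open and shut (so a half turn about z gives the same grasp; the last joint's range is limited). The gripper opens to 88 mm and grips with 3 to 60 N. Pads are 19 mm wide; open, the fingers measure 130 mm over their backs; the gripper's body (78 mm by 193 mm) begins 47 mm behind the grasp point.
Start: joints at [-59.467, 20.546, 0.682, 0, -70.136, -16.507], TCP at [0.164, -0.655, 0.227] pointing down, gripper open.
Joint ranges: [-176.03, 176.03], [-82.01, 121.73], [-58.28, 71.71], [-173.87, 95.51], [-174.79, -0.11], [-173.66, 173.66]. Speed limits (degrees/s): [136.94, 136.94, 172.46, 180, 180, 180].

## Interface

Orientations are given as [roll, pitch, yaw] about the fixed x, y, z axes, in that order (R = Rz(yaw) Ry(pitch) Rx(roll)).
In Python, from plant import r, imaging, close_job gives the robot as it stands.
- The arm moves only by the tool step_arm, never from a script. Its argument "commands" is a list of rows, each a list of 2 entries, a list of its own where there are three numbers: the shift along the tool's x, y, z in mm, then the turn about the tool's z in degrees. In form: [[[x, y, z], twist], ...]. A call has 1 to 20 rows; each row shifts and turns the commanded pose from where the row before left it, along the tool's axes as they then stand; what a row does not reach is not made up. A row lasts 1/8 s, in which the tool goes at most 62.5 mm and 10.7 degrees, less where a joint would pass 70% of its speed; a pose out of reach is approached as far as the arm can. A call with a gripper value outside its range is refused whole. "gripper" is the closure, from 0 (fully open) to 1 (shut), set as the call begins (left out, the last holds). The fingers move at their own pace and stop on an object; "grip_force" is the grip in N (left out, the last holds). Time passes only in rows, so rows that do not move let the fingers close. It gives the time, the measured TCP pose, the force and the opening at its end, in the units of the state.
- r.get_state(): the state, without advancing time (a new reading comes with each control period).
- imaging.capture(name): name is "scene" or "top" or "wrist"; returns a dict with "img" (480x640x3 uint8, red, green, blue), "z_map" (480x640 float32, m along the optical axis (not along the pixel's ray), 0 where there is no reading), "vfov" (degrees; the focal length in pixels is half the picture's height over the tangent of half this angle, whatever the lens; pixels are square), "cx", "cy" (the principal point, pixels), "extrinsics" (4x4, takes a point from camera to world coordinates); the wrist camera has in their place "T_tool_cam" (4x4, takes a point from camera to tool coordinates, whose origin is the TCP and whose axes are the flange's). Camera axes: x right, y down, z forward; pixel columns grow to the right and rows downward; lengths in m; the calibration is good to about 2 mm. The wrist camera is an equidistant fisheye: a pixel r from the principal point sees the ray r / f radians off the axis. A picture is of the moment at which its call begins: read the wrist's pose just before it.
- close_job(): hands the job in, once; it reports no verdict.
The state is a dict: "time_s": time; "joints": joint angles; "qd": joint speeds; "joint_torque": joint torques, N m; "tcp_pos": TCP position; "eef_rot": TCP orientation; "contact_force": force on the tool from outside, world axes, zero at the start; "moment": the same for the moment, N m; "gripper_width": finger opening in m.
Only numpy, scipy, OpenCV 4.12 (cv2) and the standard library are available. Lean on these libraries where they do the work, as an engineer would, in place of code of your own. Each camera call takes 0.05 s, during which the arm holds its last target.

## Working session

There is one attempt and no reset: what is moved stays moved. The work goes in short steps, Python scripts to look and compute and a tool call to move; the robot and the scene stay as the last step left them, time stands still between calls to the robot, and variables do not carry over. Pictures are saved under pics/ and viewed, and the job is handed in when it is done.

Besides the shell and the picture viewer there is one more tool, called after "Call:" by a JSON object that holds its "op" and its "data". step_arm: Moves the arm, as the interface text tells. Its arguments: {"type":"object","properties":{"commands":{"type":"array","items":{"type":"array"}},"gripper":{"type":"number"},"grip_force":{"type":"number"}},"required":["commands"]}

```bash
mkdir -p pics; ls; cat > h.py <<'E'
import numpy as np, cv2
from plant import r, imaging
def save(n,img): cv2.imwrite('pics/'+n,cv2.cvtColor(img,cv2.COLOR_RGB2BGR))
def cap(name):
    c=imaging.capture(name); np.savez('/tmp/'+name+'.npz',**c); return c
def cloud(c):
    h,w=c['z_map'].shape; f=h/2/np.tan(np.radians(float(c['vfov'])/2))
    u,v=np.meshgrid(np.arange(w),np.arange(h)); z=c['z_map']
    P=np.stack([(u-c['cx'])/f*z,(v-c['cy'])/f*z,z],-1)
    E=c['extrinsics']; return P@E[:3,:3].T+E[:3,3]
E
python3 - <<'E'
from h import *
s=r.get_state(); print(s)
for n in('scene','top'):
    c=cap(n); save(n+'0.png',c['img']); print(c['vfov'],c['cx'],c['cy'],c['extrinsics'])
E
```

```text
pics
{'time_s': 0.0, 'joints': array([-5.94684156e+01,  2.05916248e+01,  6.34058731e-01, -1.96292075e-02,
       -7.01351670e+01, -1.65087932e+01]), 'qd': array([-0.04626288,  0.00880567,  0.0170717 , -0.02056576,  0.0843618 ,
       -0.01839466]), 'joint_torque': array([-7.30754782e-04, -5.82714629e+01,  2.93044639e+01,  6.99710861e+00,
        6.94994713e-03, -2.15672098e-04]), 'tcp_pos': array([ 0.16343548, -0.65441836,  0.22562425]), 'eef_rot': array([ 1.79905846e+02, -8.66176610e-03, -1.65983887e+02]), 'contact_force': array([-0.13731635,  0.00093982, -0.61716555]), 'moment': array([0.04162327, 0.03225783, 0.02512483]), 'gripper_width': 0.08815577825073788}
42.063972973229184 317.66090014556363 240.2405883323737 [[-0.49901611  0.73065938 -0.46596114  1.18046156]
 [ 0.86647136  0.41168395 -0.28238927  0.29252973]
 [-0.01450165 -0.54465878 -0.83853236  1.1584532 ]
 [ 0.          0.          0.          1.        ]]
56.02317122799337 322.9880089055292 231.2174203365325 [[-0.02357953 -0.99837186  0.05193881  0.50108125]
 [-0.99964621  0.02418548  0.01106919 -0.07660211]
 [-0.01230733 -0.05165942 -0.99858892  1.17175206]
 [ 0.          0.          0.          1.        ]]
```

View pics/top0.png

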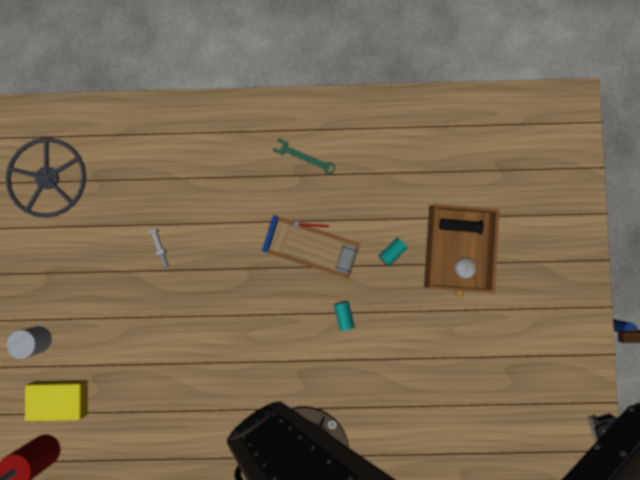

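View pics/scene0.png

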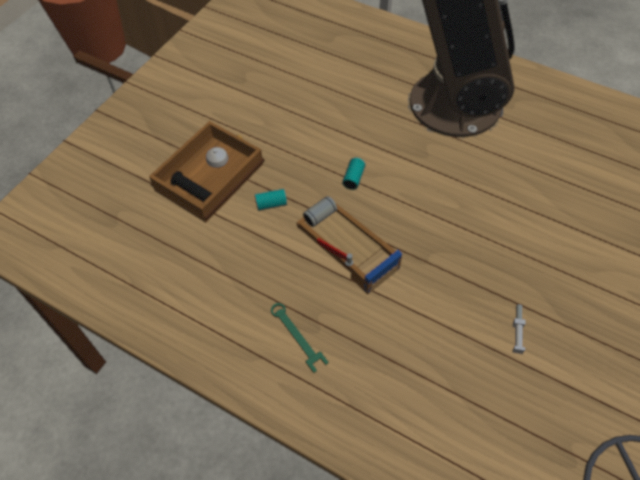

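The top view shows the gutter at about (310,247), with its high end and blue stop to the left at (270,233). The shell is at (347,259), the red keeper at (312,225), and the turquoise look-alikes at (393,251) and (345,316). Next I'll measure these.

```bash
python3 - <<'E'
from h import *
for n in('top','scene'):
    c=dict(np.load('/tmp/'+n+'.npz')); P=cloud(c); img=c['img']; hsv=cv2.cvtColor(img,cv2.COLOR_RGB2HSV)
    H,S,V=[hsv[...,i].astype(int) for i in range(3)]
    reg=(P[...,0]>.35)&(P[...,0]<.7)&(abs(P[...,1]+.06)<.2)&(c['z_map']>0)
    print(n,'bench z',np.median(P[...,2][reg]))
    blue=reg&(H>105)&(H<130)&(S>120); red=reg&((H<6)|(H>174))&(S>150)
    turq=reg&(H>80)&(H<100)&(S>120)
    gray=reg&(S<50)&(P[...,2]>.02)
    for nm,m in(('blue',blue),('red',red),('gray',gray)):
        q=P[m]; print(nm,m.sum(),q.mean(0).round(4),q[:,2].min().round(4),q[:,2].max().round(4))
        zt=np.percentile(q[:,2],90); t=q[q[:,2]>zt-.008]
        rc=cv2.minAreaRect((t[:,:2]*1000).astype(np.float32)); print('  top rect',zt.round(4),rc, cv2.boxPoints(rc).round(1).tolist())
    if n=='top':
        m=(reg&(P[...,2]>.012)&~turq&~red).astype(np.uint8)
        k,l,st,ce=cv2.connectedComponentsWithStats(m)
        for i in range(1,k):
            if st[i,4]>300:
                q=P[l==i]; rc=cv2.minAreaRect((q[:,:2]*1000).astype(np.float32)); print(st[i],rc,cv2.boxPoints(rc).round(1).tolist())
    big=cv2.resize(img[200:300,240:440] if n=='top' else img[150:310,240:440],None,fx=4,fy=4,interpolation=cv2.INTER_CUBIC)
    if n=='top':big=cv2.resize(img[205:290,250:420],(800,400),interpolation=cv2.INTER_CUBIC)
    else: big=cv2.resize(img[180:300,280:440],(800,600),interpolation=cv2.INTER_CUBIC)
    save(n+'z.png',big)
E
```

```text
top bench z 4.4982659880732356e-05
blue 172 [0.5559 0.0673 0.0607] 0.0468 0.0673
  top rect 0.0636 ((556.40380859375, 67.39746856689453), (11.136878967285156, 90.55022430419922), 71.67855834960938) [[511.70001220703125, 76.30000305175781], [597.5999755859375, 47.900001525878906], [601.0999755859375, 58.5], [515.2000122070312, 86.9000015258789]]
red 47 [ 0.575  -0.0368  0.0692] 0.065 0.0735
  top rect 0.0714 ((575.4008178710938, -40.28146743774414), (64.0555648803711, 5.246552467346191), 85.7310562133789) [[570.4000244140625, -72.0], [575.5999755859375, -72.4000015258789], [580.4000244140625, -8.5], [575.2000122070312, -8.100000381469727]]
gray 494 [ 0.5    -0.0954  0.0509] 0.0201 0.0758
  top rect 0.0584 ((524.38720703125, -28.896812438964844), (222.52304077148438, 95.37811279296875), 72.00164794921875) [[444.70001220703125, -120.0], [535.4000244140625, -149.39999389648438], [604.0999755859375, 62.20000076293945], [513.4000244140625, 91.69999694824219]]
[ 261  215   99   64 3533] ((528.3451538085938, -34.747047424316406), (229.9040985107422, 111.24250793457031), 70.990234375) [[438.2
[... 391 characters left out ...]
 48.29999923706055], [605.7999877929688, 62.5], [515.0999755859375, 92.5999984741211]]
red 165 [ 0.5769 -0.0403  0.0657] 0.0502 0.0748
  top rect 0.0714 ((575.530517578125, -40.617252349853516), (69.58712005615234, 8.30343246459961), 85.35755157470703) [[568.5999755859375, -75.0], [576.9000244140625, -75.5999984741211], [582.5, -6.300000190734863], [574.2000122070312, -5.599999904632568]]
gray 712 [ 0.5072 -0.0802  0.0485] 0.0205 0.0795
  top rect 0.0576 ((529.3577880859375, -29.237403869628906), (222.42202758789062, 93.23591613769531), 73.41461944580078) [[452.8999938964844, -122.5], [542.2999877929688, -149.10000610351562], [605.7999877929688, 64.0], [516.4000244140625, 90.69999694824219]]
```

View pics/topz.png

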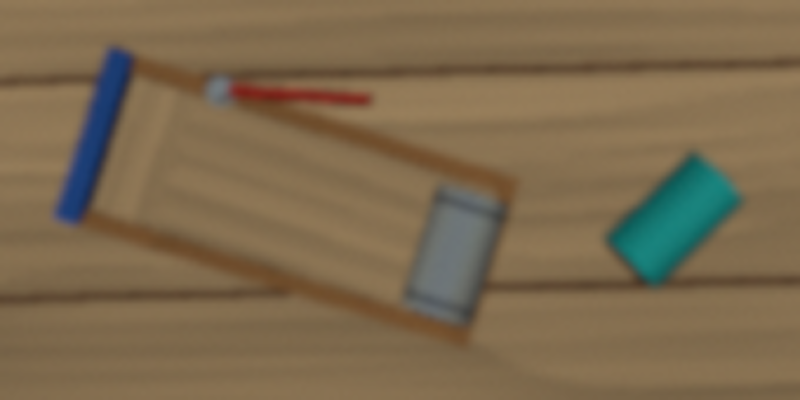

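Call:
{"op": "step_arm", "data": {"commands": [[[0,0,0],-9.65],[[0,0,0],-9.65],[[0,0,0],-9.65],[[0,0,0],-9.65],[[0,0,0],-9.65],[[0,0,0],-9.65],[[0,0,0],0]], "gripper": 0.75}}

```text
time_s: 0.98
tcp_pos: [0.1635, -0.6546, 0.2261]
eef_rot: [180.0, 0.0, -108.1]
contact_force: [-1.0, -0.3, -0.1]
gripper_width: 0.0245
```

```bash
python3 - <<'E'
from h import *
print(r.grip_depth); c=imaging.capture('wrist'); print(c['T_tool_cam'],c['vfov'],c['cx'],c['cy']); save('w0.png',c['img'])
E
```

```text
0.0188
[[-1.05123367e-03 -9.60849478e-01 -2.77068902e-01  7.34787481e-02]
 [ 9.99999429e-01 -1.06383788e-03 -1.04829493e-04  7.46537913e-04]
 [-1.94031030e-04 -2.77068854e-01  9.60850047e-01 -1.58534942e-01]
 [ 0.00000000e+00  0.00000000e+00  0.00000000e+00  1.00000000e+00]] 65.70646984690485 309.9526135685913 238.68379863220204
```

The zoomed top view shows the shell at the low end (right) of the gutter and the keeper turned slightly outward. I'm moving over the gutter for a closer wrist view.

Call:
{"op": "step_arm", "data": {"commands": [[[-40,-10,-2],0],[[-40,-10,-2],0],[[-40,-10,-2],0],[[-40,-10,-2],0],[[-40,-10,-2],0],[[-40,-10,-2],0],[[-40,-10,-2],0],[[-40,-10,-2],0],[[-40,-10,-2],0],[[-40,-10,-2],0],[[-40,-10,-2],0],[[-40,-10,-2],0],[[-40,-10,0],0],[[-40,-10,0],0],[[-40,-9,0],0],[[-40,0,0],0],[[0,0,0],0],[[0,0,0],0]]}}

```text
time_s: 3.28
tcp_pos: [0.5036, -0.0927, 0.2505]
eef_rot: [180.0, -0.0, -108.2]
contact_force: [-0.1, 0.3, -0.0]
gripper_width: 0.0222
```

```bash
python3 - <<'E'
from h import *
s=r.get_state(); c=imaging.capture('wrist'); np.savez('/tmp/wrist.npz',pos=s['tcp_pos'],rot=s['eef_rot'],**c); save('w1.png',c['img']); print(s['tcp_pos'],s['eef_rot'],s['contact_force'])
E
```

```text
[ 0.50357625 -0.0926992   0.25049332] [ 1.79985547e+02 -9.89749057e-03 -1.08159548e+02] [-0.08885181  0.27872676 -0.04705554]
```

View pics/w1.png

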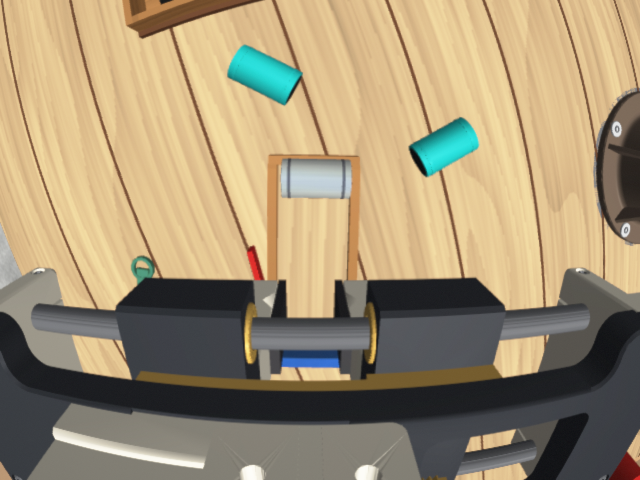

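The wrist view shows the shell at (316,179), with the gutter walls at columns ~272 and ~354. The low lip is at row ~157, the keeper tip at (251,250) and the blue stop at (308,362).

```bash
cat >> h.py <<'E'
from scipy.spatial.transform import Rotation as R
def wcloud(c,pos,rot):
    h,w=c['z_map'].shape; f=h/2/np.tan(np.radians(float(c['vfov'])/2))
    u,v=np.meshgrid(np.arange(w)-c['cx'],np.arange(h)-c['cy']); rr=np.hypot(u,v)+1e-9; th=rr/f
    t=np.tan(th)*c['z_map']; P=np.stack([t*u/rr,t*v/rr,c['z_map']],-1)
    T=c['T_tool_cam']; P=P@T[:3,:3].T+T[:3,3]
    return P@R.from_euler('xyz',rot,degrees=True).as_matrix().T+pos
E
python3 - <<'E'
from h import *
c=dict(np.load('/tmp/wrist.npz')); P=wcloud(c,c['pos'],c['rot'])
a=np.radians(71.8); O=np.array([.5233,-.0336]); ux=np.array([np.cos(a),np.sin(a)]); uy=np.array([-ux[1],ux[0]])
D=P[...,:2]-O; gx=D@ux*1000; gy=D@uy*1000; gz=P[...,2]*1000
print('bench',np.median(gz[100:150,150:220]))
for row in (165,180,195,210,220,230,240,250,260):
    cols=[j for j in range(255,375) if gz[row,j]>10]
    print(row,[(j,gx[row,j].round(1),gy[row,j].round(1),gz[row,j].round(1)) for j in (cols[0],cols[1],cols[-2],cols[-1])])
for row in range(152,202,3): print(row,gx[row,316].round(1),gy[row,316].round(1),gz[row,316].round(1))
hsv=cv2.cvtColor(c['img'],cv2.COLOR_RGB2HSV); H,S=hsv[...,0],hsv[...,1]
m=((H<5)|(H>175))&(S>170)&(gz>40); m[:,:230]=0;m[:,275:]=0;m[290:]=0
q=np.stack([gx[m],gy[m],gz[m]],1); t=q[q[:,2]>66]; print(len(q),cv2.minAreaRect(t[:,:2].astype(np.float32)),cv2.fitLine(t[:,:2].astype(np.float32),cv2.DIST_L2,0,.01,.01).ravel(), t[:,2].mean(), t.min(0),t.max(0))
b=(H>105)&(H<130)&(S>150); b[:340]=0; b[380:]=0
q=np.stack([gx[b],gy[b],gz[b]],1); print('blue',q.min(0),q.max(0),np.median(q,0))
# wall edges: sample
g=(S<60)&(gz>25)&(gx<-60)&(gx>-130); q=np.stack([gx[g],gy[g],gz[g]],1); print('shell y',np.percentile(q[:,1],[1,99]),np.percentile(q[:,0],[1,99]))
E
```

```text
bench 0.4203646897870672
165 [(267, np.float64(-104.6), np.float64(-43.1), np.float64(27.1)), (268, np.float64(-104.5), np.float64(-42.2), np.float64(26.1)), (358, np.float64(-104.1), np.float64(51.5), np.float64(20.3)), (359, np.float64(-104.2), np.float64(52.4), np.float64(20.9))]
180 [(267, np.float64(-89.0), np.float64(-43.4), np.float64(27.1)), (268, np.float64(-89.0), np.float64(-42.3), np.float64(27.7)), (359, np.float64(-89.1), np.float64(51.9), np.float64(27.7)), (366, np.float64(-135.8), np.float64(0.9), np.float64(409.0))]
195 [(267, np.float64(-73.8), np.float64(-43.3), np.float64(30.7)), (268, np.float64(-73.7), np.float64(-42.3), np.float64(30.3)), (357, np.float64(-73.7), np.float64(49.8), np.float64(30.1)), (358, np.float64(-73.7), np.float64(50.9), np.float64(30.2))]
210 [(267, np.float64(-58.3), np.float64(-43.5), np.float64(33.0)), (268, np.float64(-58.2), np.float64(-42.5), np.float64(32.5)), (358, np.float64(-58.1), np.float64(51.1), np.float64(31.8)), (359, np.float64(-58.3), np.float64(52.0), np.float64(32.6))]
220 [(264, np.float64(-135.8), np.float64(0.9), np
[... 1311 characters left out ...]
1 6.9 49.9
167 -104.3 6.9 51.2
170 -101.6 6.9 53.0
173 -99.0 6.8 56.4
176 -95.9 6.9 54.0
179 -93.1 6.9 55.2
182 -90.3 6.8 55.8
185 -87.3 6.9 55.2
188 -84.4 6.9 55.4
191 -81.0 6.9 52.2
194 -77.8 7.0 50.9
197 -74.1 7.0 46.3
200 -66.4 7.5 19.9
272 ((-68.63304901123047, -33.593849182128906), (20.22820281982422, 149.6026611328125), 70.4796142578125) [  0.95414287  -0.29935166 -13.500611   -53.34069   ] 75.39208628667447 [-135.7554271   -59.84802314   66.10882274] [  4.42306151   0.93320073 409.04217396]
blue [-135.7554271   -30.57100004   46.12489624] [114.36431141  32.61899764 409.04217396] [103.23899375   1.06390246  61.8141719 ]
shell y [-80.28486703  86.42554697] [-100.98034787  -62.57259027]
```

```bash
cat >> h.py <<'E'
A=np.radians(71.1); O=np.array([.5200,-.0325]); UX=np.array([np.cos(A),np.sin(A)]); UY=np.array([-UX[1],UX[0]])
def g(p):
    d=np.asarray(p)[...,:2]-O; return np.stack([d@UX,d@UY,np.asarray(p)[...,2]],-1)*1000
def st():
    s=r.get_state(); print(round(s['time_s'],2),'gutter',g(s['tcp_pos']).round(1),'yaw',s['eef_rot'][2].round(2),'F',s['contact_force'].round(1),'w',s['gripper_width'].round(4))
E
python3 - <<'E'
from h import *
st()
c=dict(np.load('/tmp/wrist.npz')); P=g(wcloud(c,c['pos'],c['rot']))
for row in (170,180,190):
    print([(j,P[row,j].round(1).tolist()) for j in (266,268,270,281,284,348,351,356,358,360)])
E
```

```text
Traceback (most recent call last):
  File "h.py", line 22, in st
    s=r.get_state(); print(round(s['time_s'],2),'gutter',g(s['tcp_pos']).round(1),'yaw',s['eef_rot'][2].round(2),'F',s['contact_force'].round(1),'w',s['gripper_width'].round(4))
                                                                                                                                                     ^^^^^^^^^^^^^^^^^^^^^^^^
AttributeError: 'float' object has no attribute 'round'
```

```bash
sed -i "s/s\['gripper_width'\].round(4)/round(s['gripper_width'],4)/" h.py
python3 - <<'E'
from h import *
st()
c=dict(np.load('/tmp/wrist.npz')); P=g(wcloud(c,c['pos'],c['rot']))
for row in (170,180,190):
    print([(j,P[row,j].round(0).tolist()) for j in (268,270,281,284,348,351,356,358)])
E
```

```text
3.33 gutter [-62.7  -4.  250.6] yaw -108.18 F [-0.2 -0.3 -0.1] w 0.0217
[(268, [-99.0, -47.0, 27.0]), (270, [-99.0, -45.0, 27.0]), (281, [-101.0, -31.0, 52.0]), (284, [-101.0, -28.0, 55.0]), (348, [-102.0, 33.0, 54.0]), (351, [-100.0, 39.0, 27.0]), (356, [-100.0, 44.0, 27.0]), (358, [-100.0, 46.0, 27.0])]
[(268, [-88.0, -47.0, 28.0]), (270, [-89.0, -45.0, 28.0]), (281, [-92.0, -31.0, 55.0]), (284, [-92.0, -28.0, 55.0]), (348, [-93.0, 33.0, 56.0]), (351, [-90.0, 39.0, 29.0]), (356, [-90.0, 44.0, 28.0]), (358, [-90.0, 46.0, 28.0])]
[(268, [-78.0, -47.0, 29.0]), (270, [-78.0, -45.0, 29.0]), (281, [-82.0, -31.0, 53.0]), (284, [-82.0, -29.0, 53.0]), (348, [-83.0, 33.0, 54.0]), (351, [-79.0, 39.0, 31.0]), (356, [-79.0, 44.0, 29.0]), (358, [-79.0, 47.0, 28.0])]
```

Call:
{"op": "step_arm", "data": {"commands": [[[0,0,0],0.7],[[20,1,0],0],[[20,1,0],0],[[20,1,0],0],[[20,1,0],0],[[0,0,30],0],[[0,0,30],0],[[0,0,30],0],[[0,0,30],0],[[0,0,30],0],[[0,0,20],0],[[0,0,15],0],[[0,0,0],0],[[0,0,0],0]]}}

```text
time_s: 5.08
tcp_pos: [0.4747, -0.1675, 0.0663]
eef_rot: [-179.9, 0.0, -108.8]
contact_force: [0.2, -0.3, 0.5]
gripper_width: 0.0215
```

```bash
python3 - <<'E'
from h import *
st()
s=r.get_state(); c=imaging.capture('wrist'); save('w2.png',c['img'])
c=cap('scene'); save('s2.png',cv2.resize(c['img'][130:310,240:480],(800,600),interpolation=cv2.INTER_CUBIC))
E
```

```text
5.08 gutter [-142.4   -0.9   66.3] yaw -108.78 F [ 0.2 -0.3  0.5] w 0.0215
```

View pics/s2.png

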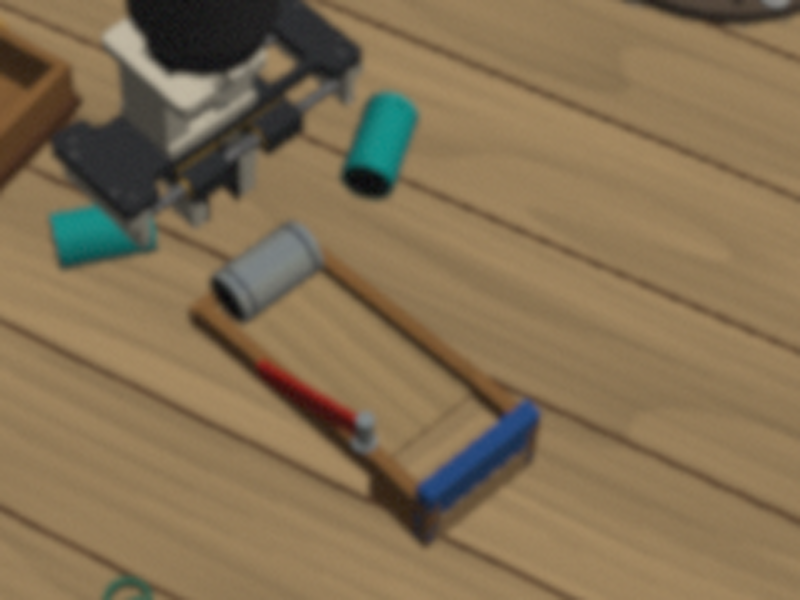

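View pics/w2.png

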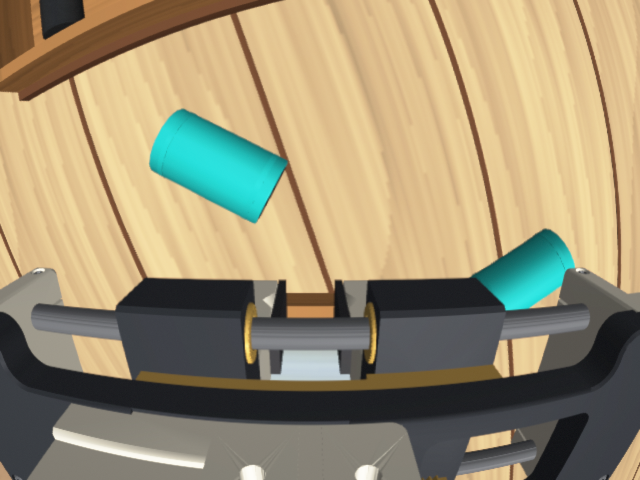

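The scene view shows the gripper just beyond the low end, with the shell still at the lip. I'm going down to push height and starting the push.

Call:
{"op": "step_arm", "data": {"commands": [[[0,1,17],0],[[0,0,17],0],[[0,0,0],0],[[-9,0,0],0],[[-9,0,0],0],[[-7,0,-0.5],0],[[-7,0,-0.6],0],[[-7,0,-0.6],0],[[-7,0,-0.6],0],[[-7,0,-0.6],0],[[-7,0,-0.6],0],[[-7,0,-0.6],0],[[-7,0,-0.6],0],[[0,0,0],0]]}}

```text
time_s: 6.92
tcp_pos: [0.4967, -0.099, 0.0389]
eef_rot: [-180.0, -0.2, -108.7]
contact_force: [-7.2, -19.5, 23.3]
gripper_width: 0.0218
```

```bash
python3 - <<'E'
from h import *
st()
c=cap('scene'); save('s3.png',cv2.resize(c['img'][130:310,240:480],(800,600),interpolation=cv2.INTER_CUBIC))
E
```

```text
6.92 gutter [-70.5   0.5  38.9] yaw -108.66 F [ -7.2 -19.5  23.3] w 0.0218
```

View pics/s3.png

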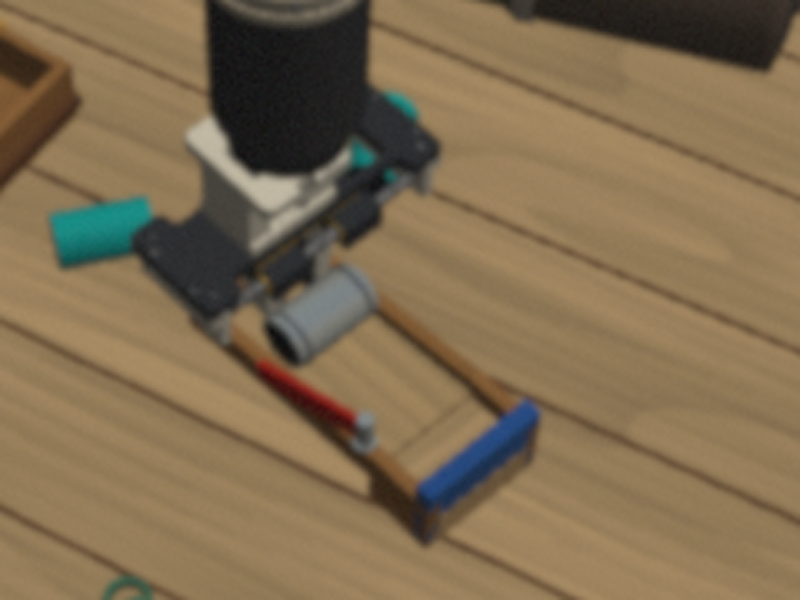

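The shell has moved, but the wrist force is about 20 N back and 23 N up. The grippy finger face may be stopping the shell from rolling. I'll measure where the shell is before pushing further.

```bash
cat >> h.py <<'E'
def shell(n):
    c=cap(n); P=g(cloud(c)); hsv=cv2.cvtColor(c['img'],cv2.COLOR_RGB2HSV)
    m=(hsv[...,1]<55)&(hsv[...,2]>60)&(abs(P[...,1])<42)&(P[...,0]>-112)&(P[...,0]<104)&(P[...,2]>25)&(P[...,2]<82)
    k,l,s_,ce=cv2.connectedComponentsWithStats(m.astype(np.uint8))
    for i in range(1,k):
        if s_[i,4]>60:
            q=P[l==i]; print(n,s_[i],'min',np.percentile(q,2,0).round(1),'max',np.percentile(q,98,0).round(1),'top',q[q[:,2]>np.percentile(q[:,2],80)].mean(0).round(1))
E
python3 - <<'E'
from h import *
shell('top'); shell('scene'); st()
s=r.get_state(); print(s['moment'],s['tcp_pos'])
c=imaging.capture('wrist'); save('w3.png',c['img'])
E
```

```text
scene [316 204  37  35 575] min [-61.8 -32.3  42.7] max [-19.8  33.1  69.5] top [-41.9  -1.4  64.9]
7.08 gutter [-70.6   0.5  38.8] yaw -108.68 F [ -6.6 -19.3  23.1] w 0.0217
[-7.08520845e+00  2.48834217e+00 -9.18037195e-04] [ 0.49663044 -0.09914523  0.03882085]
```

View pics/w3.png

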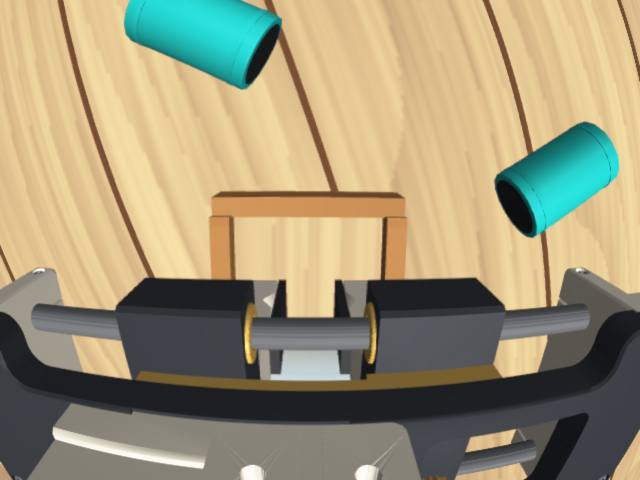

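The shell has moved up to x ≈ -41 mm and did slide along, so the force seems to be bounded. I'll test with a small push, adding a little rise.

Call:
{"op": "step_arm", "data": {"commands": [[[-3,0,-1.2],0],[[-3,0,-0.6],0]]}}

```text
time_s: 7.38
tcp_pos: [0.4987, -0.0928, 0.0401]
eef_rot: [-180.0, -0.2, -108.7]
contact_force: [-4.3, -10.9, 12.1]
gripper_width: 0.0216
```

```bash
python3 - <<'E'
from h import *
st();shell('scene')
E
```

```text
7.38 gutter [-63.9   0.6  40.1] yaw -108.72 F [ -4.3 -10.9  12.1] w 0.0216
scene [318 205  37  36 586] min [-55.8 -32.3  44.5] max [-13.2  33.5  69.3] top [-35.6   0.5  65.5]
```

Call:
{"op": "step_arm", "data": {"commands": [[[-4,0,-0.7],0],[[-4,0,-0.7],0],[[-4,0,-0.6],0],[[-4,0,-0.6],0]]}}

```text
time_s: 7.92
tcp_pos: [0.5038, -0.0771, 0.0423]
eef_rot: [-180.0, -0.1, -108.7]
contact_force: [-4.5, -11.9, 12.6]
gripper_width: 0.0221
```

```bash
python3 - <<'E'
from h import *
st();shell('scene')
E
```

```text
7.92 gutter [-47.5   0.9  42.3] yaw -108.72 F [ -4.5 -11.9  12.6] w 0.0221
scene [324 209  37  36 590] min [-38.5 -32.3  46.8] max [ 3.6 33.1 71.3] top [-18.7   1.5  67.7]
```

Call:
{"op": "step_arm", "data": {"commands": [[[-4,-0.1,-0.5],0],[[-4,-0.1,-0.5],0],[[-4,-0.1,-0.5],0],[[-4,-0.1,-0.5],0],[[-4,-0.1,-0.5],0],[[-4,-0.1,-0.5],0],[[-4,-0.1,-0.5],0],[[-4,-0.1,-0.5],0],[[-4,-0.1,-0.5],0],[[-4,-0.1,-0.5],0]]}}

```text
time_s: 9.22
tcp_pos: [0.5171, -0.0398, 0.0471]
eef_rot: [180.0, -0.2, -108.7]
contact_force: [-4.0, -12.1, 12.9]
gripper_width: 0.0219
```

```bash
python3 - <<'E'
from h import *
st();shell('scene')
c=np.load('/tmp/scene.npz'); save('s4.png',cv2.resize(c['img'][130:310,240:480],(800,600),interpolation=cv2.INTER_CUBIC))
E
```

```text
9.22 gutter [-7.8  0.4 47.1] yaw -108.73 F [ -4.  -12.1  12.9] w 0.0219
scene [336 222  37  35 603] min [  0.7 -33.2  48.4] max [43.1 32.6 73.3] top [23.  -2.8 71.7]
```

View pics/s4.png

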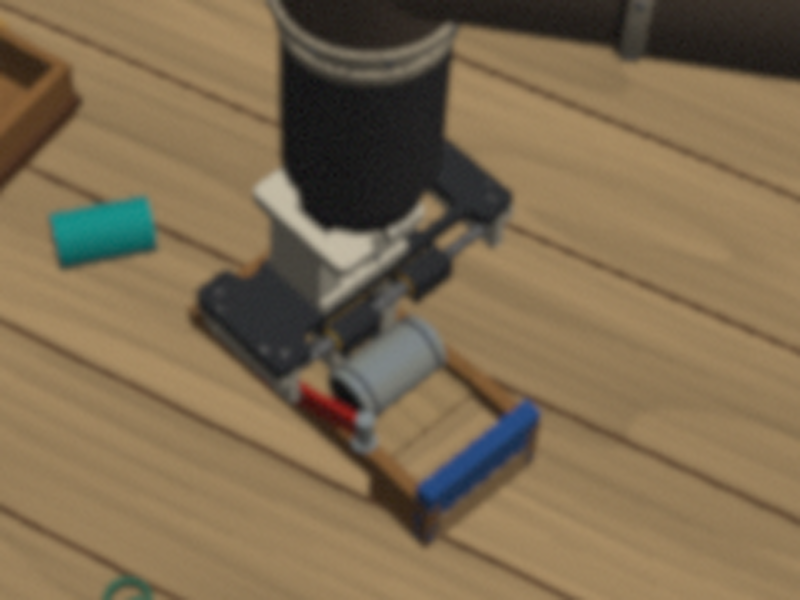

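The scene view shows the shell about two thirds of the way up (385,365), square in the channel, with the keeper untouched. I'll keep pushing.

Call:
{"op": "step_arm", "data": {"commands": [[[-4,0,-0.5],0],[[-4,0,-0.5],0],[[-4,0,-0.5],0],[[-4,0,-0.4],0],[[-4,0,-0.4],0],[[-4,0,-0.4],0],[[-4,0,-0.4],0],[[-4,0,-0.4],0],[[-4,0,-0.3],0],[[-3,0,-0.3],0]]}}

```text
time_s: 10.52
tcp_pos: [0.5293, -0.0038, 0.0517]
eef_rot: [180.0, -0.3, -108.7]
contact_force: [-6.3, -16.8, 19.9]
gripper_width: 0.0219
```

```bash
python3 - <<'E'
from h import *
st();shell('scene')
E
```

```text
10.53 gutter [30.1  0.5 51.7] yaw -108.72 F [ -6.3 -16.8  19.9] w 0.0219
scene [349 233  37  33 612] min [ 40.8 -33.8  51.6] max [80.8 32.7 77.7] top [61.5 -1.  75.8]
```

Call:
{"op": "step_arm", "data": {"commands": [[[-3,0,-0.3],0],[[-3,0,0],0],[[-3,0,0],0],[[0,0,0],0]]}}

```text
time_s: 11.08
tcp_pos: [0.5337, 0.0078, 0.0501]
eef_rot: [-180.0, 0.0, -108.7]
contact_force: [-0.7, 0.5, 0.1]
gripper_width: 0.022
```

```bash
python3 - <<'E'
from h import *
st();shell('scene')
c=np.load('/tmp/scene.npz'); save('s5.png',cv2.resize(c['img'][130:310,240:480],(800,600),interpolation=cv2.INTER_CUBIC))
E
```

```text
11.07 gutter [42.6  0.1 50.1] yaw -108.73 F [-0.7  0.5  0.1] w 0.022
scene [359 242  36  30 506] min [ 66.3 -32.2  57.3] max [98.7 34.2 73. ] top [81.7  2.3 71.3]
```

View pics/s5.png

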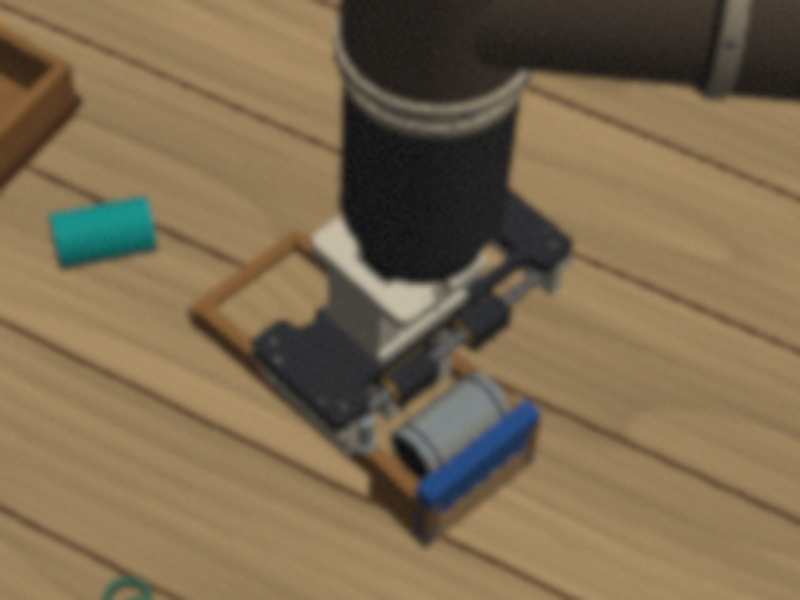

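The shell now sits against the stop at (450,425): its top dropped about 5 mm, x is about 81 mm and the tool force is zero. Next I'll back off, lift, shut the gripper and go to the keeper's outer side.

Call:
{"op": "step_arm", "data": {"commands": [[[10,0,0],0],[[9,0,0],0],[[0,0,-20],0],[[0,0,-20],0],[[0,0,-20],0],[[6,-24,0],0],[[6,-24,0],0],[[7,-24,0],0],[[0,-23,0],0],[[0,0,0],0]], "gripper": 1.0}}

```text
time_s: 12.38
tcp_pos: [0.6118, -0.0607, 0.1095]
eef_rot: [180.0, -0.0, -108.9]
contact_force: [-0.4, 0.1, 0.3]
gripper_width: 0.0006
```

```bash
python3 - <<'E'
from h import *
st();shell('scene');shell('top')
c=np.load('/tmp/scene.npz'); save('s6.png',cv2.resize(c['img'][130:310,240:480],(800,600),interpolation=cv2.INTER_CUBIC))
pts=[]
for th in np.radians(np.arange(-14.4,89,8.0)):
    d=np.array([-np.cos(th),np.sin(th)]);n=np.array([np.sin(th),np.cos(th)])
    co=np.array([52,-43])+60*d-3*n
    cx=9.5*np.clip(th/np.radians(8),-1,1)
    pts.append(co-[cx,21])
pts=np.array(pts);print(pts.round(1).tolist());print(np.diff(pts,axis=0).round(1).tolist())
E
```

```text
12.38 gutter [  3.  -96.  109.5] yaw -108.86 F [-0.4  0.1  0.3] w 0.0006
scene [359 242  36  30 509] min [ 65.4 -32.4  56.3] max [98.6 33.7 72.9] top [82.2 -0.6 71.5]
top [268 223  23  30 427] min [ 62.2 -31.7  52.5] max [98.6 33.3 71.7] top [80.3  2.4 70.4]
[[4.1, -81.8], [0.3, -73.7], [-10.0, -65.3], [-17.2, -57.0], [-15.6, -48.7], [-12.9, -40.8], [-9.1, -33.3], [-4.4, -26.4], [1.3, -20.3], [7.8, -14.9], [15.0, -10.6], [22.7, -7.3], [30.8, -5.1]]
[[-3.8, 8.2], [-10.3, 8.3], [-7.2, 8.4], [1.6, 8.2], [2.7, 7.9], [3.8, 7.5], [4.8, 6.9], [5.7, 6.2], [6.5, 5.3], [7.2, 4.3], [7.7, 3.3], [8.1, 2.2]]
```

View pics/s6.png

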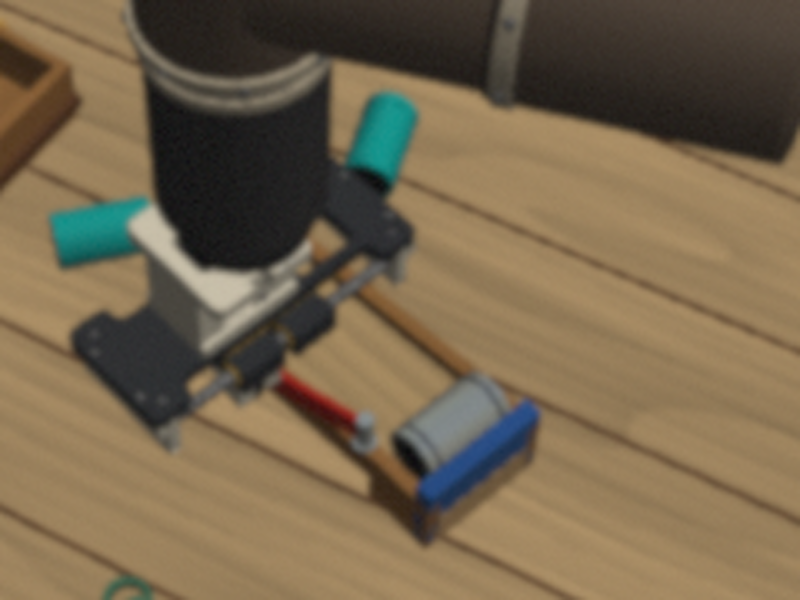

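The keeper is still open and the shell seated. I'm going down outside the keeper and sweeping it round.

Call:
{"op": "step_arm", "data": {"commands": [[[15,0,0],0],[[0,0,20],0],[[0,0,20],0],[[0,0,15],0],[[0,7,0],0],[[0,6,0],0],[[0,5,0],0],[[0,5,0],0],[[0,5,0],0],[[0,5,0],0],[[0,5,0],0],[[0,0,0],0]]}}

```text
time_s: 13.98
tcp_pos: [0.5699, -0.0613, 0.0551]
eef_rot: [180.0, -0.0, -108.8]
contact_force: [0.5, 0.5, -0.9]
gripper_width: 0.0001
```

```bash
cat >> h.py <<'E'
def keeper(n,ref=False):
    c=cap(n); P=g(cloud(c)); hsv=cv2.cvtColor(c['img'],cv2.COLOR_RGB2HSV)
    m=((hsv[...,0]<6)|(hsv[...,0]>174))&(hsv[...,1]>140)&(abs(P[...,0])<110)&(P[...,1]>-130)&(P[...,1]<50)&(P[...,2]>60)&(P[...,2]<80)
    q=P[m][:,:2].astype(np.float32)
    if len(q)<8: print('no red',len(q)); return
    vx,vy,x0,y0=cv2.fitLine(q,cv2.DIST_HUBER,0,.01,.01).ravel()
    cen=q.mean(0)-[52,-43]
    print(n,len(q),'line ang',np.degrees(np.arctan2(vy,-vx)).round(1),'from pin',np.degrees(np.arctan2(cen[1],-cen[0])).round(1),'ext',q.min(0),q.max(0))
E
python3 - <<'E'
from h import *
st();shell('scene');keeper('scene');keeper('top')
c=np.load('/tmp/scene.npz'); save('s7.png',cv2.resize(c['img'][130:310,240:480],(800,600),interpolation=cv2.INTER_CUBIC))
E
```

```text
13.97 gutter [-11.1 -56.6  55.1] yaw -108.77 F [ 0.5  0.5 -0.9] w 0.0001
scene [359 242  34  30 506] min [ 65.9 -32.4  57.1] max [98.6 33.9 73.2] top [81.9 -0.6 71.5]
scene 59 line ang -169.9 from pin 1.2 ext [  2.0313485 -47.460026 ] [ 41.390396 -35.996063]
no red 0
```

View pics/s7.png

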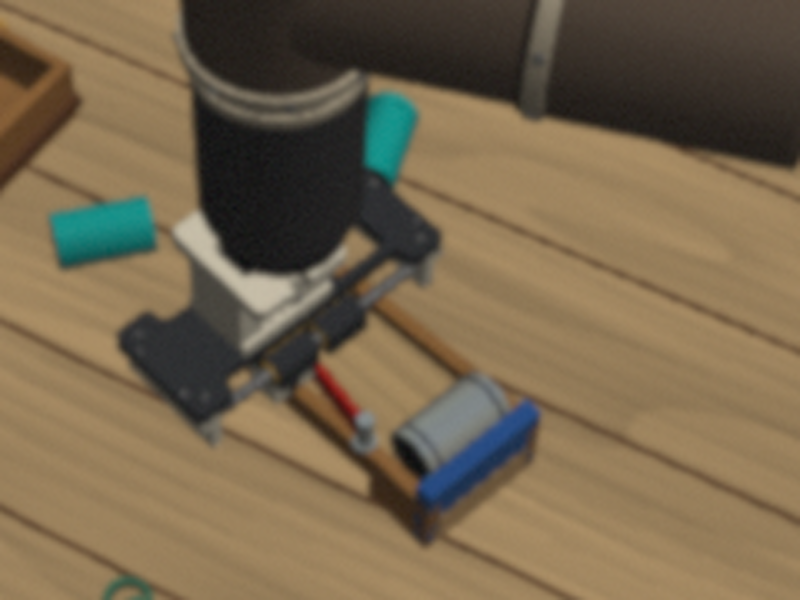

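The keeper (340,395) is now turning inward, at about 10°. I'll continue along its arc.

Call:
{"op": "step_arm", "data": {"commands": [[[-0.7,3.8,0],0],[[-0.8,3.7,0],0],[[-1.2,3.7,0],0],[[-1.3,3.6,0],0],[[-1.7,3.5,0],0],[[-1.8,3.4,0],0],[[-2.2,3.2,0],0],[[-2.2,3.1,0],0],[[-2.6,2.9,0],0],[[-2.6,2.8,0],0],[[-3.0,2.5,0],0],[[-3.0,2.4,0],0],[[-3.3,2.0,0],0],[[-3.3,2.0,0],0],[[-3.5,1.5,0],0],[[-3.6,1.5,0],0],[[-3.7,1.0,0],0],[[-3.8,1.0,0],0],[[0,0,0],0]]}}

```text
time_s: 16.5
tcp_pos: [0.5396, -0.0038, 0.055]
eef_rot: [180.0, 0.0, -108.8]
contact_force: [0.0, -0.2, 0.0]
gripper_width: 0.0004
```

```bash
python3 - <<'E'
from h import *
st();shell('scene');keeper('scene');keeper('top')
c=np.load('/tmp/scene.npz'); save('s8.png',cv2.resize(c['img'][130:310,240:480],(800,600),interpolation=cv2.INTER_CUBIC))
E
```

```text
16.5 gutter [33.5 -9.2 55. ] yaw -108.76 F [ 0.  -0.2  0. ] w 0.0004
scene [358 242  35  30 509] min [ 65.4 -32.4  56.9] max [98.6 34.1 73.4] top [81.5  1.5 71.7]
scene 104 line ang -94.0 from pin 88.1 ext [ 45.247425 -36.583992] [54.730812 32.174812]
no red 0
```

View pics/s8.png

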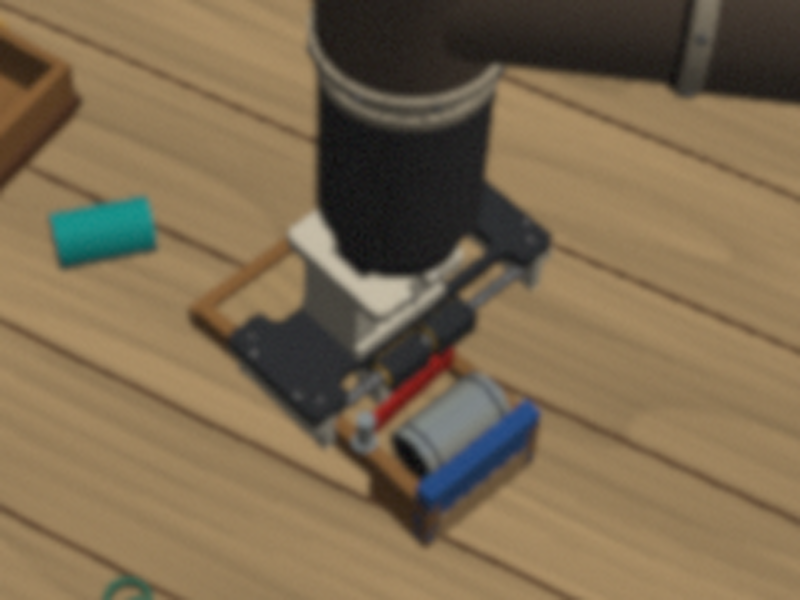

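The keeper is almost square across at about 86°. I'll give it a last gentle nudge toward its end stop.

Call:
{"op": "step_arm", "data": {"commands": [[[-2,0,0],0],[[-1.5,0,0],0],[[-1,0,0],0],[[0,0,0],0]]}}

```text
time_s: 17.15
tcp_pos: [0.5408, -0.0001, 0.055]
eef_rot: [180.0, -0.0, -108.8]
contact_force: [-0.3, -0.8, -0.1]
gripper_width: 0.0003
```

```bash
python3 - <<'E'
from h import *
st();shell('scene');keeper('scene')
E
```

```text
17.15 gutter [37.4 -9.1 55. ] yaw -108.78 F [-0.3 -0.8 -0.1] w 0.0003
scene [358 242  37  29 509] min [ 65.5 -32.2  57.3] max [98.9 33.8 73.6] top [81.1 -0.2 71.5]
scene 106 line ang -90.4 from pin 93.1 ext [ 50.01839  -36.938377] [56.553272 33.461086]
```

Keeper at about 90°. I'm backing off, lifting and moving clear to check.

Call:
{"op": "step_arm", "data": {"commands": [[[8,0,0],0],[[10,0,0],0],[[0,0,-25],0],[[0,0,-30],0],[[0,0,-30],0],[[0,0,-30],0],[[0,0,-30],0],[[30,0,0],0],[[40,0,0],0],[[40,0,0],0],[[40,0,0],0],[[40,0,0],0],[[30,0,0],0],[[0,0,0],0]]}}

```text
time_s: 19.0
tcp_pos: [0.4633, -0.2271, 0.2001]
eef_rot: [-180.0, 0.0, -108.9]
contact_force: [-1.1, -0.5, 0.2]
gripper_width: 0.0005
```

```bash
python3 - <<'E'
from h import *
a=np.load('/tmp/top.npz')
st();shell('scene');shell('top');keeper('scene');keeper('top')
c=np.load('/tmp/top.npz'); save('t9.png',c['img'])
c=np.load('/tmp/scene.npz'); save('s9.png',cv2.resize(c['img'][130:310,240:480],(800,600),interpolation=cv2.INTER_CUBIC)); save('s9f.png',c['img'])
b0=cv2.imread('pics/scene0.png');b1=cv2.imread('pics/s9f.png')
d=cv2.absdiff(b0,b1).max(2)
for nm,(x0,x1,y0,y1) in dict(spanner=(260,335,295,380),axle=(505,535,295,360),drawer=(145,270,120,220)).items(): print(nm,d[y0:y1,x0:x1].max(),(d[y0:y1,x0:x1]>40).sum())
E
```

```text
19.0 gutter [-202.5   -9.4  200.1] yaw -108.94 F [-1.1 -0.5  0.2] w 0.0005
scene [359 242  36  30 504] min [ 66.1 -32.3  57.3] max [98.8 34.6 73.1] top [82.2 -3.1 71.6]
top [273 220  18  16 173] min [ 62.7 -34.6  30.6] max [99.2 -4.4 71.5] top [ 81.9 -19.4  70.3]
scene 122 line ang -90.1 from pin 92.2 ext [ 48.766792 -37.270355] [56.98093  32.558014]
top 16 line ang 91.0 from pin 86.2 ext [ 49.164093 -35.804333] [ 52.626976 -14.978076]
spanner 7 0
axle 6 0
drawer 118 516
```

View pics/s9.png

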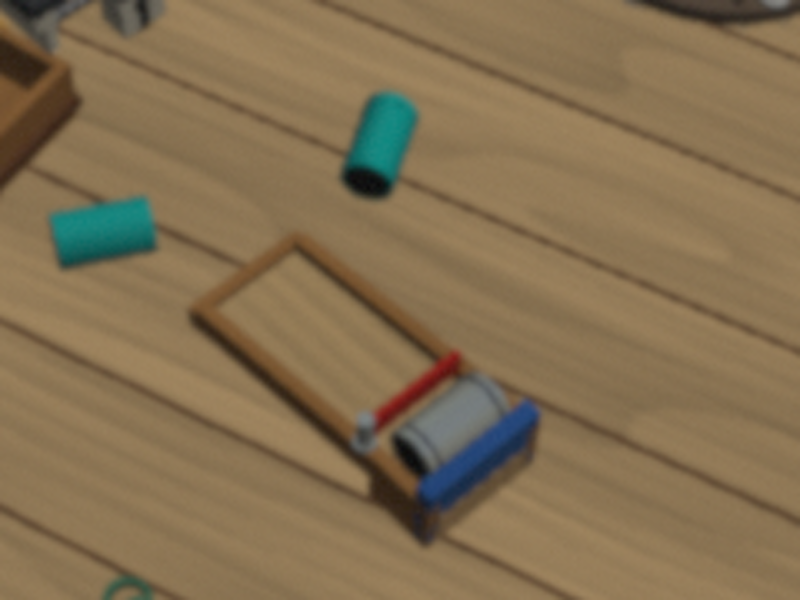

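View pics/t9.png

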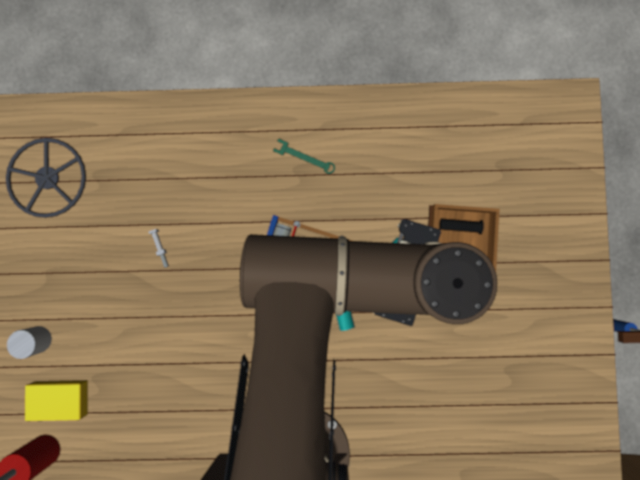

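The keeper lies square across at (415,390), behind the seated shell at (450,425). The spanner and axle are unchanged. The drawer difference is the arm in front of it, 145 mm above its rim. Handing in.

```bash
python3 -c "
from plant import close_job
print(close_job())"
```

```text
the job is handed in; nothing more can be done
None
```

The shell is seated against the blue stop and the red keeper lies square across the gutter behind it. I handed the job in at about 19 s of the 56 s allowed.

**What I did:** I pushed the shell up the ramp with the nearly shut fingers until it dropped over the step. The keeper was still open at that point. I then swept the keeper round from its outer side, backed off and lifted to 0.2 m, clear of everything.

**Last checks:**
- **Shell:** in the scene view it sits at x ≈ 82 mm in the gutter's frame. Its top reads 71.6 mm, which matches the seat height to within the camera error, and it was about 4 mm higher before the drop.
- **Keeper:** it reads about 90° (1.57 rad) from the slope of the bar in the scene view. The rougher readings ranged from 86° to 92°, all above the 1.35 rad limit (77°).
- **Spanner and axle:** the before-and-after pictures show no change.
- **Bell and grip:** the arm partly hid the drawer in the last pictures, so the picture comparison there was inconclusive. The tool never went down near the drawer.
- **Top view of the shell and keeper:** the arm hid most of both, so their final readings rest mainly on the scene camera.

**Force during the push:** the fingers gripped the shell's surface, so it slid as well as rolled. The highest wrist force I read was about 31 N, but I only read it between moves. It settled to about 17 N when I pushed more slowly, and was about 27 N just before the step.

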